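Lay a standing grease cartridge down in a tilting rest

ROBOT

A 6-joint arm with a two-finger parallel gripper is mounted at the origin on a cart in front of the work surface, level with it; the furniture and walls round the work are solid. World frame = base frame: x ahead of the robot, y to its left, z up, the work surface at z = 0. Lengths are in m, angles in degrees, forces in N, time in s.
With the tool pointing down it reaches from about 0.35 to 0.875 m from the base axis. Payload 4.2 kg.
Tool frame: the origin (TCP) lies midway between the tips of the shut fingers; the grasp point (between the pads) lies 19 mm behind it; z points along the fingers, y is the line along which they close (so a half turn about z gives the same grasp; the last joint's range is limited). The gripper opens to 87 mm and grips with 3 to 60 N. Pads are 19 mm wide; open, the fingers measure 117 mm over their backs; the gripper's body (75 mm by 190 mm) begins 51 mm behind the grasp point.
Start: joints at [-50.844, 22.042, 0.453, 0, -68.411, -14.817], TCP at [0.258, -0.569, 0.223] pointing down, gripper open.
Joint ranges: [-179.83, 179.83], [-69.29, 118.12], [-61.27, 80.66], [-181.25, 117.63], [-171.15, -9.14], [-177.46, 177.46]. Speed limits (degrees/s): [159.86, 159.86, 180, 180, 180, 180].

INTERFACE

Orientations are given as [roll, pitch, yaw] about the fixed x, y, z axes, in that order (R = Rz(yaw) Ry(pitch) Rx(roll)).
In Python, from workcell import env gives the robot as it stands. The module is installed in compiled form; this text tells all that it offers. Calls block until the motion is done:
- env.goto(position, orientation): joint-space move of the TCP to a pose.
- env.move_straight(position, rotation=None, rate=0.15, force_limit=None): straight line of the TCP; rotation=None keeps the orientation; rate is the mean speed in m/s. With force_limit (N) it stops when the force on the tool has changed by that much, and returns True; else False.
- env.set_joints(angles): joint-space move.
- env.gripper_to(opening, grasp_force=None): opening from 0.0 (shut) to 1.0 (fully open); grasp_force is the grip in N (None keeps the last); returns when the fingers have stopped.
- env.dwell(seconds).
- env.inverse_kinematics(position, orientation): joint angles nearest the present ones, or None.
- env.read_state(): the state.
- env.grab_frame(name): name is "scene" or "side" or "wrist"; returns a dict with "image" (384x512x3 uint8, blue, green, red), "fx", "fy", "cx", "cy" (pixels), "position" and "orientation" of the camera in the world. Camera axes: x right, y up, looking along -z (the intrinsics and any distortion apply to the point x, -y, -z); pixel columns grow to the right and rows downward; lengths in m; the calibration is good to about 2 mm. A picture is of the moment at which its call begins. There is no depth.
A pose or a line that the arm cannot do raises env.Unreachable and nothing moves.
- env.close_job(): hands the job in; it is judged then, once.
Trained networks look in a picture, given as the dict that the camera call returned (one of the last four; its "shot" number tells which), for a name from the list of things; names that differ only in an ending like _2 or _b are one class to them, and where a whole thing is asked for, a point or a joint stands for the part that bears it (a point fixed in the world has none). Each returns a list of dicts, best first, with "score" (0 to 1); they miss things now and then, are a little off and sometimes report something else, mostly with a low value. They report only what shows in the picture. A call takes as long as a camera call. They do not tell look-alikes from the thing itself.
- env.search_frame(picture, thing): "xyz" ([x, y, z] in m, in world coordinates, good to about 4 mm: the middle of the surface that is visible of it).
- env.trace(picture, thing): "mask" (384x512 bool, what is visible of it).
The state is a dict: "clock": time; "joint_positions": joint angles; "qvel": joint speeds; "joint_torque": joint torques, N m; "position": TCP position; "tool_rot": TCP orientation; "force": force on the tool from outside, world axes, zero at the start; "wrist_torque": the same for the moment, N m; "opening": opening from 0.0 (shut) to 1.0 (fully open); "finger_force": force on a finger pad.
Only numpy, scipy, OpenCV 4.12 (cv2) and the standard library are available. Lean on these libraries where they do the work, as an engineer would, in place of code of your own. Each camera call takes 0.05 s, during which the arm holds its last target. There are 200 camera calls.

TASK

The grease cartridge stands upright on the step of the tilting rest and has to lie on its side in the rest's trough, ready to be slid into a grease gun. With the fingertips only, without pinching, lifting or carrying it, push the cartridge over so that it leans into the raised trough, then press it and the trough gently and slowly down together until the trough lies level, fully down on its stop, with the cartridge lying in it. Take the hand away and leave everything else on the bench where it is.

Things in the scene. Friction and masses are not known exactly. Their poses are not given: they have to be found in the camera images.
- tilt_rest: tilting rest, fixed on the bench: dark steel base 265 x 104 x 8 mm, a step (x -63 to -1 mm, 80 wide, top 34 mm above the bench) that the cartridge stands on, hinge cheeks (y +-43 to +-49 mm, 42 high), an upright aluminium trough, a rubber stop. Origin on the bench below the middle of the hinge axis; x is level, from the step towards where the trough folds down; z up.
- hinge_mid (a point): middle of the trough's hinge axis, 34 mm above the bench, level with the step's top; axes as the rest's, the hinge turns about y. The trough's floor plane goes through this axis. The hinge is stiff (about 0.9 N m): the trough stays where it is left, also with the cartridge in it, does not spring back, and moves at about 3 to 6 N pressed 170 mm from the hinge.
- trough (a joint): angle (rad) of the trough's floor from vertical: 0 upright; starts at 0.2 to 0.35, leaning away from the cartridge; 1.571 is level, down on its stop (hard limit), floor 34 mm above the bench. The trough is a channel 15 to 190 mm from the hinge axis, open towards the cartridge: flat floor 30 mm wide, two side walls flared at 45 degrees, mouth 75 mm wide, 23 mm deep.
- cartridge: grease cartridge, white tube with a red band, 50 mm in diameter, 218 mm tall (top 18 mm: cap 54 mm wide), 0.3 to 0.6 kg. Starts standing loose on the step, near edge of its foot 3 to 8 mm from the hinge axis; tips by itself beyond about 0.23 rad. Origin at the centre of its foot; z along the tube to the cap. Lying in the trough, its foot is near the hinge, its top line 84 mm above the bench.
- cartridge_mid (a point): middle of the cartridge, on its axis, 109 mm from the foot; same axes as the cartridge.
- oil_bottle: black squeeze bottle with a thin spout, 64 mm wide, 203 mm tall, standing on the bench; origin at the centre of its underside. A bystander.
- cutting_bottle: grey squeeze bottle with a black thin spout, 68 mm wide, 186 mm tall, standing on the bench; origin at the centre of its underside. A bystander.
- bearing: steel ball bearing, 65 mm across, 18 mm thick, lying flat; origin at the centre of its underside. A bystander.
- chuck: steel drill chuck standing on end, 40 mm across, 50 mm tall; origin at the centre of its underside. A bystander.
- brush: red scrubbing brush, 38 x 85 x 32 mm; origin at the centre of its underside. A bystander.
- block_steel: dark ground steel block, 40 x 62 x 26 mm; origin at the centre of its underside. A bystander.
- block_wood: worn wooden packing block, 48 x 68 x 22 mm; origin at the centre of its underside. A bystander.
Not all that is in view belongs to the job. What is shaped like the cartridge but orange is not meant.

How it is judged:
By the outcome, as a careful person would: the job done as asked, in the order asked, and still so for the second after the job is handed in, with the robot touching nothing.
It also fails if it takes over 54 s, if anything falls off the work surface, if the arm or the gripper's body presses on something with over 40 N, if the wrist force passes 120 N, or if a joint passes its speed limit or range.

## Working session

There is one attempt and no reset: what is moved stays moved. The work goes in short steps, each a Python script; the robot and the scene stay as the last script left them, time stands still between calls to the robot, and variables do not carry over. Pictures are saved under pics/ and viewed, at most 13 in all, crops included, and the job is handed in when it is done.

```bash
mkdir -p pics
python3 - <<'E'
from workcell import env
import cv2,numpy as np
fs={}
for n in("scene","side"):
    f=env.grab_frame(n);fs[n]=f
    cv2.imwrite(f"pics/{n}0.png",f["image"])
    print(n,f["position"],f["orientation"],f["fx"],f["cx"],f["cy"],[k for k in f])
    for t in("tilt_rest","trough","cartridge","hinge_mid","cartridge_mid","oil_bottle","cutting_bottle","bearing","chuck","brush","block_steel","block_wood"):
        print(t,[(np.round(d["xyz"],3).tolist(),round(d["score"],2)) for d in env.search_frame(f,t)[:3]])
print(env.read_state()["clock"],env.read_state()["tool_rot"])
a=np.vstack([fs["scene"]["image"]])
E
```

```text
scene [-0.25171386 -0.19166215  0.78756142] [ 5.25747560e+01  4.06542737e-02 -5.99330785e+01] 428.7852525384252 256.950895319264 189.36245025903784 ['image', 'fx', 'fy', 'cx', 'cy', 'position', 'orientation', 'shot']
tilt_rest [([0.468, 0.028, 0.004], 0.7)]
trough [([0.467, 0.017, 0.134], 0.69)]
cartridge [([0.298, 0.243, 0.144], 0.66), ([0.493, -0.023, 0.176], 0.6)]
hinge_mid []
cartridge_mid [([0.296, 0.246, 0.138], 0.72), ([0.472, 0.025, 0.011], 0.7), ([0.496, -0.02, 0.177], 0.58)]
oil_bottle [([0.504, 0.462, 0.105], 0.93)]
cutting_bottle [([0.349, 0.365, 0.086], 0.94), ([0.468, 0.016, 0.129], 0.23)]
bearing [([0.288, 0.36, 0.016], 0.57)]
chuck [([0.678, -0.062, 0.031], 0.53), ([0.351, 0.362, 0.086], 0.37)]
brush []
block_steel [([0.441, 0.515, 0.026], 0.69), ([0.351, 0.365, 0.086], 0.65)]
block_wood [([0.344, 0.446, 0.025], 0.92), ([0.441, 0.515, 0.026], 0.53)]
side [0.41682165 1.05083974 0.65578   ] [  56.84837574    0.27752103 -174.76325567] 351.063800860254 260.58519840524195 190.56988204389336 ['image', 'fx', 'fy', 'cx', 'cy', 'position', 'orientation', 'shot']
tilt_rest [([0.486, 0.055, 0.022], 0.62)]
trough [([0.498, 0.041, 0.138], 0.7)]
cartridge [([0.521, 0.001, 0.22], 0.85), ([0.316, 0.281, 0.13], 0.72)]
hinge_mid []
cartridge_mid [([0.314, 0.277, 0.137], 0.95), ([0.519, 0.004, 0.225], 0.9)]
oil_bottle [([0.517, 0.5, 0.095], 0.87)]
cutting_bottle [([0.372, 0.399, 0.081], 0.68)]
bearing [([0.291, 0.369, 0.013], 0.57)]
chuck [([0.695, -0.048, 0.031], 0.6)]
brush [([0.458, 0.442, 0.032], 0.69)]
block_steel [([0.452, 0.526, 0.03], 0.8), ([0.356, 0.464, 0.021], 0.15)]
block_wood [([0.352, 0.464, 0.021], 0.69)]
1.3 [ 1.79998581e+02 -5.65998461e-04 -1.55660069e+02]
```

View pics/scene0.png

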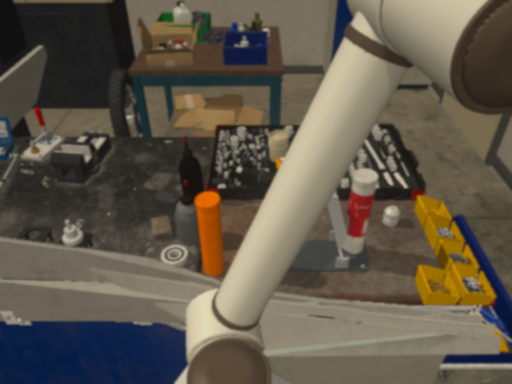

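View pics/side0.png

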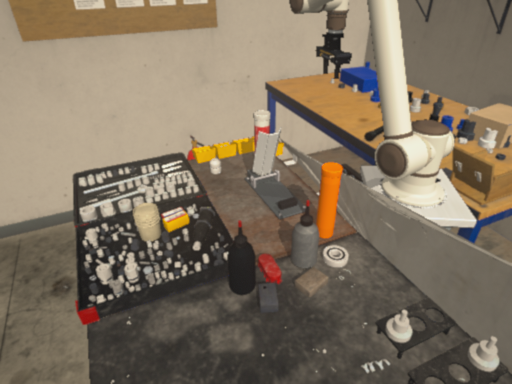

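Run:
```python
from workcell import env
import cv2,numpy as np
env.gripper_to(0.0)
p=[0.46,-0.25,0.45]
env.goto(p,[180,0,-90])
fs=[]
ims=[]
for n in("scene","side","wrist"):
    f=env.grab_frame(n);ims.append(f["image"])
    print(n,np.round(f["position"],4),np.round(f["orientation"],2),f["fx"],f["cx"],f["cy"])
    for t in("tilt_rest","trough","cartridge"):
        print(t,[(np.round(d["xyz"],3).tolist(),round(d["score"],2)) for d in env.search_frame(f,t)[:3]])
        r=env.trace(f,t)
        np.savez(f"{n}_{t}.npz",*[x["mask"] for x in r[:2]]); print([(round(x["score"],2),x["mask"].sum()) for x in r])
    import pickle;pickle.dump(f,open(f"{n}1.pkl","wb"))
c=[cv2.resize(ims[0][150:290,250:440],None,fx=2.1,fy=2.1,interpolation=2),cv2.resize(ims[1][90:230,210:400],None,fx=2.1,fy=2.1,interpolation=2)]
cv2.imwrite("pics/c1.png",np.hstack(c));cv2.imwrite("pics/w1.png",ims[2])
s=env.read_state();print(s["clock"],s["position"],s["joint_positions"])
```

```text
scene [-0.2517 -0.1917  0.7876] [ 5.257e+01  4.000e-02 -5.993e+01] 428.7852525384252 256.950895319264 189.36245025903784
tilt_rest [([0.459, 0.056, 0.007], 0.82)]
[(0.87, np.int64(4146))]
trough [([0.469, 0.024, 0.157], 0.71), ([0.457, 0.059, 0.007], 0.55)]
[(0.69, np.int64(861))]
cartridge [([0.495, -0.022, 0.176], 0.57), ([0.3, 0.238, 0.121], 0.57)]
[(0.85, np.int64(1056)), (0.74, np.int64(1722))]
side [0.4168 1.0508 0.6558] [  56.85    0.28 -174.76] 351.063800860254 260.58519840524195 190.56988204389336
tilt_rest [([0.485, 0.054, 0.02], 0.55)]
[(0.63, np.int64(2308))]
trough [([0.498, 0.039, 0.136], 0.85), ([0.455, 0.525, 0.028], 0.45)]
[(0.78, np.int64(944))]
cartridge [([0.519, 0.002, 0.225], 0.96), ([0.317, 0.279, 0.134], 0.91)]
[(0.84, np.int64(351)), (0.76, np.int64(1309)), (0.15, np.int64(501))]
wrist [ 0.4591 -0.3211  0.6115] [-1.5200e+01 -3.0000e-02 -1.7998e+02] 280.9616163311415 256.25817406238576 190.4081472546363
tilt_rest []
[]
trough []
[]
cartridge []
[]
5.5 [ 0.46000034 -0.2499796   0.45002719] [-1.07487338e+01  7.96888897e+00  1.29253353e+01  4.60847106e-04
 -9.49539363e+01  1.07523917e+01]
```

View pics/c1.png

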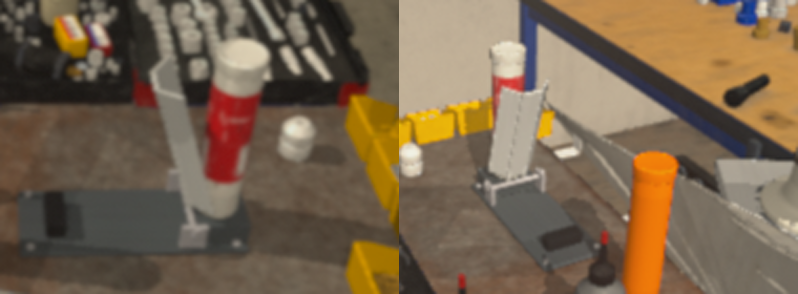

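View pics/w1.png

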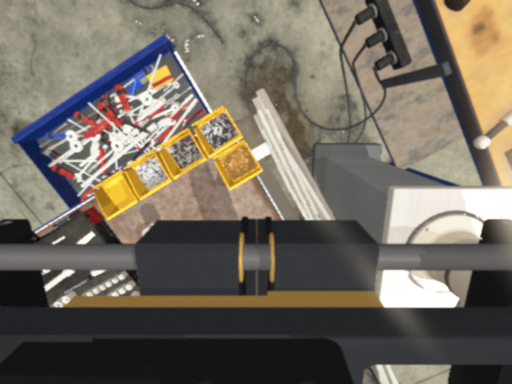

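```bash
cat > h.py <<'E'
import numpy as np,cv2,pickle
from scipy.spatial.transform import Rotation as R
def ray(f,u,v):
    d=np.array([(u-f["cx"])/f["fx"],-(v-f["cy"])/f["fy"],-1.])
    return np.array(f["position"]),R.from_euler("xyz",f["orientation"],degrees=True).as_matrix()@d
def atz(f,u,v,z):
    p,d=ray(f,u,v);return p+d*(z-p[2])/d[2]
def proj(f,P):
    q=(np.atleast_2d(P)-f["position"])@R.from_euler("xyz",f["orientation"],degrees=True).as_matrix()
    return np.c_[f["cx"]-f["fx"]*q[:,0]/q[:,2],f["cy"]+f["fy"]*q[:,1]/q[:,2]]
E
python3 - <<'E'
from h import *
sc=pickle.load(open("scene1.pkl","rb"));si=pickle.load(open("side1.pkl","rb"))
for n,c in dict(farL=(20,192),nearL=(20,250),nearR=(247,248)).items(): print(n,atz(sc,250+c[0]/2.1,150+c[1]/2.1,.008).round(4))
print("captop",atz(sc,250+243/2.1,150+53/2.1,.252).round(4))
for n,c in dict(left=(476,184),front=(546,266),right=(603,244)).items(): print(n,atz(si,210+(c[0]-399)/2.1,90+c[1]/2.1,.008).round(4))
print("captop",atz(si,210+(508-399)/2.1,90+46/2.1,.252).round(4))
E
```

```text
farL [0.4415 0.2026 0.008 ]
nearL [0.3596 0.1557 0.008 ]
nearR [ 0.4927 -0.0685  0.008 ]
captop [ 0.5138 -0.0179  0.252 ]
left [ 0.5678 -0.0167  0.008 ]
front [0.4387 0.2025 0.008 ]
right [0.3558 0.141  0.008 ]
captop [ 0.513  -0.0235  0.252 ]
```

```bash
cat >> h.py <<'E'
def ori(psi,d,s=1):  # psi: heading of rest x, d: depression of tool axis (deg)
    u=np.array([np.cos(psi),np.sin(psi),0]);k=np.array([0,0,1.]);d=np.radians(d)
    z=u*np.cos(d)-k*np.sin(d);x=s*(u*np.sin(d)+k*np.cos(d))
    return R.from_matrix(np.c_[x,np.cross(z,x),z]).as_euler("xyz",degrees=True)
E
python3 - <<'E'
from h import *
from workcell import env
psi=np.radians(120.5);u=np.array([np.cos(psi),np.sin(psi),0])
c=np.array([.513,-.021,0]);h=c+.03*u
def arc(phi,r=.165,e=.005):
    dr=u*np.sin(phi)+[0,0,np.cos(phi)];n=-u*np.cos(phi)+np.array([0,0,np.sin(phi)])
    return h+[0,0,.034]+r*dr+.05*n
for s in(1,-1):
  for phi in np.linspace(0,1.57,5):
    q=env.inverse_kinematics(arc(phi).tolist(),ori(psi,35+25*phi/1.57,s).tolist()); print(s,arc(phi).round(3),None if q is None else np.round(q))
p=c-.12*u+[0,0,.34]
print(env.inverse_kinematics(p.tolist(),ori(psi,60).tolist()))
try:
    env.goto(p.tolist(),ori(psi,60).tolist())
    f=env.grab_frame("wrist");pickle.dump(f,open("wrist2.pkl","wb"));cv2.imwrite("pics/w2.png",f["image"])
    for t in("tilt_rest","trough","cartridge","hinge_mid"):
        print(t,[(np.round(d["xyz"],3).tolist(),round(d["score"],2)) for d in env.search_frame(f,t)[:3]])
    print(f["position"],env.read_state()["clock"])
except env.Unreachable as e: print(e)
E
```

```text
1 [ 0.523 -0.038  0.199] [ -11.   36.   15.  -40. -108. -137.]
1 [0.489 0.019 0.206] [  -5.   28.    6.  -38.  -99. -140.]
1 [0.457 0.075 0.186] [   3.   23.   -3.  -37.  -88. -143.]
1 [0.43  0.12  0.143] [  10.   20.  -11.  -35.  -75. -146.]
1 [0.414 0.147 0.084] [  17.   21.  -18.  -33.  -62. -148.]
-1 [ 0.523 -0.038  0.199] [ -11.   36.   15.  -40. -108.   43.]
-1 [0.489 0.019 0.206] [ -5.  28.   6. -38. -99.  40.]
-1 [0.457 0.075 0.186] [  3.  23.  -3. -37. -88.  37.]
-1 [0.43  0.12  0.143] [ 10.  20. -11. -35. -75.  34.]
-1 [0.414 0.147 0.084] [ 17.  21. -18. -33. -62.  32.]
[  -9.45204939   27.60939901   28.87945986  -24.05426688 -109.88842928
 -144.58767349]
tilt_rest [([0.494, 0.026, 0.176], 0.72)]
trough [([0.478, 0.045, 0.192], 0.76)]
cartridge [([0.524, -0.029, 0.252], 0.97), ([0.324, 0.24, 0.069], 0.84), ([0.494, 0.03, 0.172], 0.67)]
hinge_mid [([0.495, 0.026, 0.172], 0.95)]
[ 0.58261762 -0.14073464  0.51568109] 8.0583
```

View pics/w2.png

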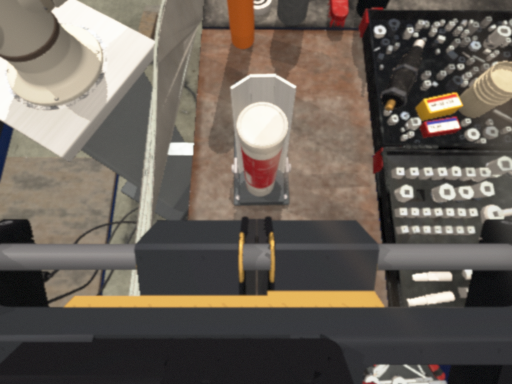

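Run:
```python
from h import *
from scipy.optimize import least_squares
w=pickle.load(open("wrist2.pkl","rb"));sc=pickle.load(open("scene1.pkl","rb"));si=pickle.load(open("side1.pkl","rb"))
f1=lambda c:(250+c[0]/2.1,150+c[1]/2.1);f2=lambda c:(210+(c[0]-399)/2.1,90+c[1]/2.1)
# base corners local (x end: 0 near,1 far ; y sign)
obs=[(sc,f1((20,192)),1,-1),(sc,f1((20,250)),1,1),(sc,f1((247,248)),0,1),(si,f2((476,184)),0,-1),(si,f2((546,266)),1,-1),(si,f2((603,244)),1,1),(w,(237,203),0,1),(w,(287,202),0,-1)]
def model(v,a,b):
    x,y,psi=v;u=np.array([np.cos(psi),np.sin(psi)]);n=np.array([-u[1],u[0]])
    q=np.array([x,y])+u*(a-.5)*.265+n*b*.052
    return [q[0],q[1],.008]
r=least_squares(lambda v:np.concatenate([proj(f,model(v,a,b))[0]-p for f,p,a,b in obs]),[.46,.07,2.1],loss="soft_l1")
x,y,psi=r.x;u=np.array([np.cos(psi),np.sin(psi)]);print(r.x.round(4),np.degrees(psi),r.fun.round(1))
n=np.array([-u[1],u[0]])
cap=atz(w,262,124,.252);print("cap",cap)
mid=(np.array(cap[:2])+[.5138,-.0179]+[.513,-.0235])/3
for c in(cap[:2],mid):
    d=c-r.x[:2];print("cart in base frame rel near end",d@u+.1325,"lateral",d@n)
```

```text
[0.4657 0.0703 2.1267] 121.853517992375 [-2.9 -0.7 -1.6  2.2  0.3  0.5 -3.4  0.1 -0.5  1.6  1.5  2.8 -3.8  1.6
  2.6  1.3]
cap [ 0.51607962 -0.01615854  0.252     ]
cart in base frame rel near end 0.03243148776692263 lateral 0.002849639848438017
cart in base frame rel near end 0.03080258556399433 lateral 0.00596485559585489
```

```bash
cat >> h.py <<'E'
psi=np.radians(121.5);u=np.array([np.cos(psi),np.sin(psi),0]);c=np.array([.515,-.0177,0]);h=c+.030*u
def arc(phi,r=.165,e=.005,off=.05):
    dr=u*np.sin(phi)+[0,0,np.cos(phi)];n=-u*np.cos(phi)+np.array([0,0,np.sin(phi)])
    e=e*max(0,1-phi/.6)
    return (h-e*u+[0,0,.034]+r*dr+off*n).tolist()
def od(phi): return ori(psi,35+25*phi/1.57).tolist()
E
python3 - <<'E'
from h import *
from workcell import env
a=np.array(arc(0))
env.goto((a-.07*u+[0,0,.03]).tolist(),od(0))
env.move_straight((a-.02*u).tolist(),od(0),rate=.06)
f0=env.grab_frame("wrist")
print(env.read_state()["force"].round(2) if hasattr(env.read_state()["force"],"round") else env.read_state()["force"])
for phi in(.05,.15,.2):
    env.move_straight(arc(phi),od(phi),rate=.03)
    s=env.read_state();print(phi,np.round(s["position"],4),np.round(s["force"],2),s["clock"])
f1=env.grab_frame("wrist");f2=env.grab_frame("scene")
cv2.imwrite("pics/p3.png",np.vstack([np.hstack([f["image"][60:260,130:390] for f in(f0,f1)]),np.hstack([cv2.resize(f2["image"][150:290,250:440],(260,200)),np.zeros((200,260,3),np.uint8)])]))
E
```

```text
[ 0.12 -0.08  1.06]
0.05 [ 0.5236 -0.0317  0.2012] [ 0.37 -0.05  1.43] 10.8833
0.15 [ 0.5142 -0.0164  0.2047] [ 0.18  0.12 -0.5 ] 11.6333
0.2 [ 0.5094 -0.0086  0.2058] [-0.31 -0.56  0.92] 12.0833
```

View pics/p3.png

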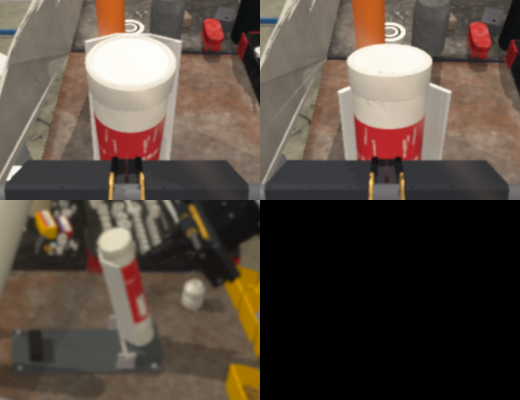

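Run:
```python
from h import *
from workcell import env
for phi in np.arange(.25,.66,.05):
    env.move_straight(arc(phi),od(phi),rate=.025)
    s=env.read_state();print(round(phi,2),np.round(s["force"],2),round(s["clock"],1))
f1=env.grab_frame("wrist");f2=env.grab_frame("scene")
cv2.imwrite("pics/p4.png",np.hstack([f1["image"][60:260,130:390],cv2.resize(f2["image"][150:290,250:440],(260,200))]))
```

```text
0.25 [-0.66  0.75 -0.31] 12.7
0.3 [ 1.82 -4.37 -1.57] 13.2
0.35 [ 2.42 -1.96 -1.07] 13.7
0.4 [ 1.35 -2.13 -0.73] 14.2
0.45 [ 1.72 -2.34 -0.66] 14.7
0.5 [ 1.73 -1.72 -1.34] 15.2
0.55 [ 0.3  -0.96 -0.41] 15.7
0.6 [ 0.89 -0.75 -0.28] 16.2
0.65 [ 1.   -1.48  0.28] 16.7
```

View pics/p4.png

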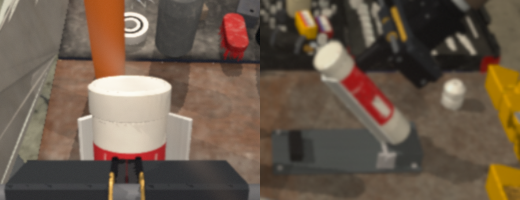

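Run:
```python
from h import *
from workcell import env
rt=np.array([u[1],-u[0],0])
for phi in list(np.arange(.72,1.5,.07))+[1.5,1.54,1.57,1.59,1.61,1.63]:
    k=env.move_straight((np.array(arc(phi))+.003*rt*min(1,(phi-.65)/.5)).tolist(),od(min(phi,1.57)),rate=.025,force_limit=12)
    s=env.read_state();print(round(phi,2),np.round(s["position"],4),np.round(s["force"],2),round(s["clock"],1),k)
    if k:break
f1=env.grab_frame("wrist");f2=env.grab_frame("scene")
cv2.imwrite("pics/p5.png",np.hstack([f1["image"][0:260,100:420],cv2.resize(f2["image"][150:290,250:440],(353,260))]))
```

```text
0.72 [0.4621 0.0692 0.191 ] [ 0.99 -1.31 -0.81] 17.5 False
0.79 [0.4568 0.0786 0.1855] [ 0.84 -0.53  0.33] 18.1 False
0.86 [0.4518 0.0876 0.1794] [ 0.5  -1.3   1.57] 18.7 False
0.93 [0.4469 0.0963 0.1725] [-0.64 -0.55  0.31] 19.4 False
1.0 [0.4423 0.1046 0.165 ] [-0.15 -0.45  0.2 ] 20.0 False
1.07 [0.438  0.1124 0.1569] [-0.31 -1.41  0.45] 20.6 False
1.14 [0.4341 0.1196 0.1481] [ 0.73 -0.66  0.05] 21.3 False
1.21 [0.4301 0.1262 0.1388] [-0.08 -0.32 -0.9 ] 21.9 False
1.28 [0.4265 0.1321 0.129 ] [-0.21  0.33 -0.5 ] 22.5 False
1.35 [0.4232 0.1375 0.1187] [0.62 0.49 0.14] 23.2 False
1.42 [0.4203 0.1422 0.1081] [0.51 0.69 0.65] 23.8 False
1.49 [0.4178 0.1463 0.097 ] [-0.42 -0.79 -0.05] 24.4 False
1.5 [0.4177 0.1468 0.0955] [ 0.37 -0.71 -0.14] 24.7 False
1.54 [0.4166 0.1488 0.089 ] [ 0.61 -0.33  1.9 ] 25.1 False
1.57 [0.4177 0.1494 0.0884] [ 1.15 -0.61  6.97] 25.3 True
```

View pics/p5.png

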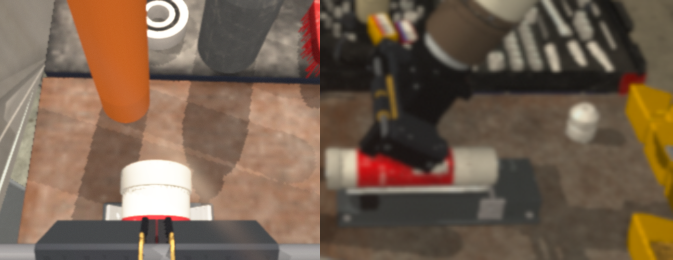

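Run:
```python
from h import *
from workcell import env
s=env.read_state();p=np.array(s["position"])
k=env.move_straight((p-[0,0,.006]).tolist(),rate=.01,force_limit=15)
s=env.read_state();print(k,s["position"],np.round(s["force"],2))
env.move_straight((p+[0,0,.04]).tolist(),rate=.05)
env.goto((p-.2*u+[0,0,.29]).tolist(),od(1.57))
env.dwell(.5)
fs=[env.grab_frame(n) for n in("scene","side","wrist")]
cv2.imwrite("pics/p6.png",np.hstack([cv2.resize(fs[0]["image"][150:290,250:440],(400,295)),cv2.resize(fs[1]["image"][90:230,210:400],(400,295))]))
cv2.imwrite("pics/p7.png",fs[2]["image"])
for n,f in zip(("sc","si","w"),fs):
    pickle.dump(f,open(n+"6.pkl","wb"))
    print(n,[(np.round(d["xyz"],3).tolist(),round(d["score"],2)) for d in env.search_frame(f,"cartridge")[:2]],[np.round(d["xyz"],3).tolist() for d in env.search_frame(f,"trough")[:2]])
print(env.read_state()["clock"])
```

```text
True [0.41914427 0.15024226 0.088366  ] [0.54 0.09 7.04]
sc [([0.303, 0.235, 0.082], 0.69), ([0.432, 0.094, 0.077], 0.59)] [[0.434, 0.072, 0.054]]
si [([0.315, 0.28, 0.135], 0.92), ([0.438, 0.138, 0.079], 0.83)] [[0.462, 0.115, 0.044]]
w [([0.447, 0.106, 0.083], 0.88)] [[0.451, 0.097, 0.049]]
28.9333
```

View pics/p6.png

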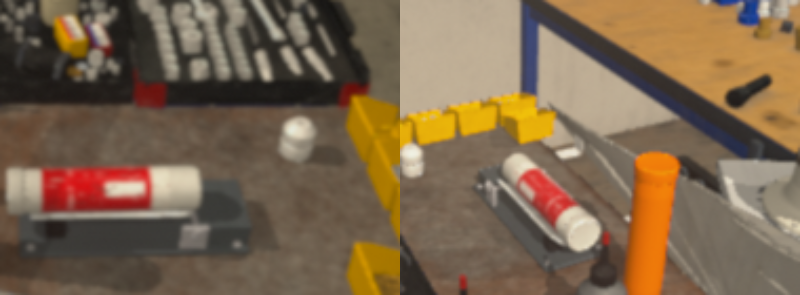

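View pics/p7.png

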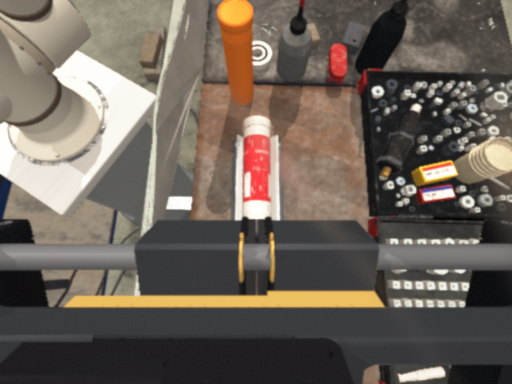

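Run:
```python
from h import *
from workcell import env
rt=np.array([u[1],-u[0],0]);o=od(1.57)
env.goto((np.array(arc(1.571,r=.075))+.003*rt+[0,0,.03]).tolist(),o)
for r in(.075,.17):
    t=np.array(arc(1.571,r=r))+.003*rt
    env.move_straight((t+[0,0,.02]).tolist(),rate=.08)
    k=env.move_straight((t-[0,0,.004]).tolist(),rate=.015,force_limit=10)
    env.dwell(.2);s=env.read_state();print(r,k,np.round(s["position"],4),np.round(s["force"],2))
    if r>.1:
        k=env.move_straight((np.array(s["position"])-[0,0,.004]).tolist(),rate=.01,force_limit=18)
        env.dwell(.2);s=env.read_state();print(r,k,np.round(s["position"],4),np.round(s["force"],2))
    p=np.array(s["position"]);env.move_straight((p+[0,0,.03]).tolist(),rate=.06)
env.goto((p-.2*u+[0,0,.25]).tolist(),o)
env.dwell(.5)
f=env.grab_frame("wrist");f2=env.grab_frame("scene")
cv2.imwrite("pics/p8.png",np.hstack([f["image"][60:260,130:390],cv2.resize(f2["image"][150:290,250:440],(260,200))]))
print(env.read_state()["clock"])
```

```text
0.075 True [0.4629 0.0736 0.0886] [ 0.62 -1.42  5.65]
0.17 True [0.4136 0.1548 0.0885] [0.65 0.69 5.9 ]
0.17 False [0.4155 0.156  0.0878] [-0.02 -0.47 18.01]
37.9833
```

View pics/p8.png

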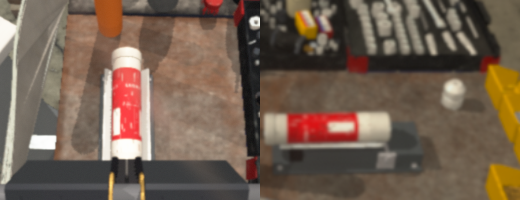

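The two probe heights (88.6 and 88.5 mm) match, so the cartridge is level. It held against 18 N, so the trough is on its stop.

```bash
python3 -c "
from workcell import env
print(env.close_job())"
```

```text
the job is handed in; nothing more can be done
None
```

The cartridge lies level in the trough, the trough is fully down on its stop, and the hand is clear; I saw nothing else on the bench move, and I handed the job in at about 38 s.

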